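# Rock the bead sorter over and feed two beads to the other tray

### The job

Press down the raised end of the aluminium lever arm so that it rocks over its pivot and rests leaning the other way; only after that, push both waiting beads along the wire rails so that they roll over the arm into the tray on its newly lowered side. Use only the fingertips or the outside of the fingers: do not lift the beads, and do not touch them once they have left the rails. Leave the other things on the dresser where they are.

Things in the scene. Friction and masses are not known exactly. Their poses are not given: they have to be found in the camera images.
- stand: Bead sorting stand, fixed to the dresser top: beechwood base 8 mm thick, two catch trays, wire rails, lever arm. Origin on the dresser top below the arm's pivot; x points from the rails to the arm (the way beads are pushed), y to the left tray, z up. Numbers 'in the stand frame' are in mm. The pivot pin lies along x at z = 85 between two posts at x = -33 and 33 (tops z = 92).
- gate (a joint): Aluminium lever arm (seesaw gate), angle in rad about the stand's x. Free and top-heavy: rests on a stop at -0.3 or +0.3 (may start on either) and falls to the other by itself once pushed past 0; pressing an end takes under 0.5 N. Positive: left end up, beads would roll to the right (blue) tray; negative: right end up, beads would roll to the left (white) tray.
- gate_left_end (a point): point on the floor of the arm's trough, mid-width, 75 mm left (+y) of the pivot; goes 22 mm up or down from level. The trough is open-ended, 180 mm long along y, 52 mm wide (x), floor 8 mm above the pivot axis, side walls 7 mm above the floor; its middle 90 mm has a back wall (+x side) 31 mm above the floor with a 24 mm brass ball on top.
- gate_right_end (a point): the same point 75 mm right (-y) of the pivot
- rail_rear (a point): rear end of the wire rails, midway between them, on their axes (stand frame x = -135, z = 104). The rails are two parallel aluminium wires 6 mm thick, 20 mm apart, along the stand's x, joined here by a cross wire; nothing stands higher behind it. From here they climb gently to the crest. Thin posts carry them here and at x = -60.
- rail_crest (a point): highest point of the wire rails, midway between them, on their axes (stand frame x = -50, z = 111). Beyond it they fall to their ends at x = -24, z = 105, above the arm's trough. A bead stays where it is left on the uphill part, and rolls on into the trough by itself once its centre is about 10 mm past the crest.
- bead_rear_center (a point): centre of the rear waiting bead, the one farther from the arm: a red ball 32 mm across, 12 to 21 g, resting on both wires near their rear end (stand frame about x = -127, y = 0, z = 121). Its centre is 13 mm above the wires' tops, so a fingertip behind it can reach below its middle.
- bead_front_center (a point): centre of the front waiting bead (orange, same size and mass), touching the rear one (stand frame about x = -95); pushing the rear bead pushes it ahead
- left_tray (a point): centre of the left (white) tray's floor. Each tray is 108 x 108 mm and covers stand frame x = -54 to 54, |y| = 80 to 188; outer wall top z = 64, front and back walls z = 54, inner wall z = 34
- right_tray (a point): centre of the right (blue) tray's floor
- ring_block: beechwood ring block, 50 x 70 x 30 mm, standing on the dresser top beside the rails, left of them; origin at the centre of its underside
- hair_roller: yellow plastic hair roller, an upright tube 32 mm across and 62 mm tall, beside the rails, right of them; origin at the centre of its underside
- incense_plate: green ceramic incense plate, 110 mm across, 16 mm high; origin at the centre of its underside
- glass_jar: closed black glass jar, 68 mm across, 75 mm tall; origin at the centre of its underside
- perfume: amber perfume bottle with a brass cap, 44 mm across, 100 mm tall; origin at the centre of its underside
- lipstick: closed black lipstick with a brass band, standing upright, 22 mm across, 72 mm tall; origin at the centre of its underside
- bead_rear: the rear bead itself (same ball; its origin lies on its surface and turns with it, so use the centre above)
- bead_front: the front bead itself (same; use its centre)
Mind the look-alikes: they are no part of the job. Leave any blue or turquoise look-alike of the bead_rear alone.

How it is judged:
By the outcome, as a careful person would: the job done as asked, in the order asked, and still so for the second after the job is handed in, with the robot touching nothing.
It also fails if it takes over 56 s, if anything falls off the work surface, if the arm or the gripper's body presses on something with over 40 N, if the wrist force passes 120 N, or if a joint passes its speed limit or range.

### The arm

A 6-joint arm with a two-finger parallel gripper is mounted at the origin on the work surface. World frame = base frame: x ahead of the robot, y to its left, z up, the work surface at z = 0. Lengths are in m, angles in rad, forces in N, time in s.
With the tool pointing down it reaches from about 0.325 to 0.775 m from the base axis. Payload 5.5 kg.
Tool frame: the origin (TCP) lies at the very end of the fingers, on their centre line; the grasp point (between the pads) lies 19 mm behind it (env.grip_depth is the distance from the TCP to the grasp point, in m); z points along the fingers, y is the line along which they close (so a half turn about z gives the same grasp; the last joint's range is limited). The gripper opens to 88 mm and grips with 3 to 60 N. Pads are 20 mm wide; open, the fingers measure 115 mm over their backs; the gripper's body (75 mm by 178 mm) begins 61 mm behind the grasp point.
Start: joints at [1.047, 0.091, 1.231, -0, 1.82, -0.057], TCP at [0.27, 0.536, 0.196] pointing down, gripper open.
Joint ranges: [-2.87, 2.87], [-0.86, 2.18], [0.17, 2.46], [-1.51, 4.65], [0.06, 2.69], [-2.65, 2.65]. Speed limits (rad/s): [2.57, 2.57, 3.01, 3.14, 3.14, 3.14].

### API

Orientations are given as a rotation vector (axis times angle).
In Python, from workcell import env, optics, job_done gives the robot as it stands.
- The arm moves only by the tool servo_tool, never from a script. Its arguments are lists of equal length, an entry for each row: "twist": the turn, a rotation vector about the tool's x, y, z in degrees, a list of three; "delta_pos": the shift along the tool's x, y, z in m, a list of three; "hand": the closure, from 0 (fully open) to 1 (shut). A call has 1 to 12 rows; each row shifts and turns the commanded pose from where the row before left it, along the tool's axes as they then stand; what a row does not reach is not made up. A row lasts 1/10 s, in which the tool goes at most 50 mm and 8.59 degrees, less where a joint would pass 70% of its speed; a pose out of reach is approached as far as the arm can. A call is refused whole if a number of a shift passes 0.05 or a number of a turn 8.59, either way. A call with a gripper value outside its range is refused whole. The fingers move at their own pace and stop on an object; "grip_force" is the grip in N (left out, the last holds). Time passes only in rows, so rows that do not move let the fingers close. It gives the time, the measured TCP pose, the force, the opening and the grip force at its end, in the units of the state.
- env.read_state(): the state, without advancing time (a new reading comes with each control period).
- optics.camera(name): name is "side" or "top"; returns (picture, depth): 480x640x3 uint8, red, green, blue; 480x640 float32, m along the optical axis (not along the pixel's ray), 0 where there is no reading.
- optics.camera_info(name): a dict with "fx", "fy", "cx", "cy" (pixels), "R" (3x3) and "t" (3): a world point X has camera coordinates R X + t. Camera axes: x right, y down, z forward; pixel columns grow to the right and rows downward; lengths in m; the calibration is good to about 2 mm. A picture is of the moment at which its call begins. camera_info takes no time and is no camera call.
- job_done(): hands the job in; it is judged then, once.
The state is a dict: "time": time; "q": joint angles; "qd": joint speeds; "effort": joint torques, N m; "tool_pos": TCP position; "tcp_rot": TCP orientation; "wrist_force": force on the tool from outside, world axes, zero at the start; "ft_torque": the same for the moment, N m; "opening": finger opening in m; "finger_force": force on a finger pad.
Only numpy, scipy, OpenCV 4.12 (cv2) and the standard library are available. Lean on these libraries where they do the work, as an engineer would, in place of code of your own. Each camera call takes 0.05 s, during which the arm holds its last target. There are 200 camera calls.

## Working session

There is one attempt and no reset: what is moved stays moved. The work goes in short steps, Python scripts to look and compute and a tool call to move; the robot and the scene stay as the last step left them, time stands still between calls to the robot, and variables do not carry over. Pictures are saved under pics/ and viewed, at most 10 in all, crops included, and the job is handed in when it is done.

Besides the shell and the picture viewer there is one more tool, called after "Emit:" as name(argument=value, ...) on one line, values as JSON. servo_tool: Moves the arm, as the interface text tells. Its arguments: {"type":"object","properties":{"twist":{"type":"array"},"delta_pos":{"type":"array"},"hand":{"type":"array"},"grip_force":{"type":"number"}},"required":["twist","delta_pos","hand"]}

```bash
mkdir -p pics; python3 - <<'E'
from workcell import env, optics
import cv2, numpy as np
for n in("top","side"):
    p,d=optics.camera(n); cv2.imwrite(f"pics/{n}0.png",p[:,:,::-1]); np.savez(f"{n}0.npz",p=p,d=d)
    i=optics.camera_info(n); print(n,{k:np.round(v,4).tolist() for k,v in i.items()})
print(env.read_state())
E
```

```text
top {'fx': 484.7286, 'fy': 484.7286, 'cx': 322.4146, 'cy': 242.8772, 'R': [[-0.0156, -0.9999, 0.0046], [-0.9978, 0.0153, -0.0641], [0.064, -0.0056, -0.9979]], 't': [0.011, 0.5651, 1.3902]}
side {'fx': 504.1846, 'fy': 504.1846, 'cx': 328.5962, 'cy': 243.5605, 'R': [[0.8549, -0.5182, -0.0245], [-0.2806, -0.4221, -0.862], [0.4363, 0.7438, -0.5063]], 't': [-0.4593, 0.2479, 0.8995]}
{'time': 0.1, 'q': array([ 1.04729905e+00,  9.18054148e-02,  1.23177527e+00, -2.07509679e-05,
        1.81978845e+00, -5.66803458e-02]), 'qd': array([ 0.00027227, -0.00105467, -0.00323893,  0.00126332, -0.00056722,
        0.00088643]), 'effort': array([ 2.49483703e-03, -4.47857094e+01, -4.07567847e+01,  6.99637178e-02,
        2.84387392e-02, -1.52652233e-04]), 'tool_pos': array([0.26986855, 0.53553244, 0.19470137]), 'tcp_rot': array([-7.26528817e-01, -3.05592567e+00,  2.68252549e-03]), 'wrist_force': array([-0.31365433, -0.48500754,  0.12438664]), 'ft_torque': array([-0.00414865,  0.04263108, -0.00774574]), 'finger_force': 0.0, 'opening': 0.08768659415706984}
```

View pics/top0.png

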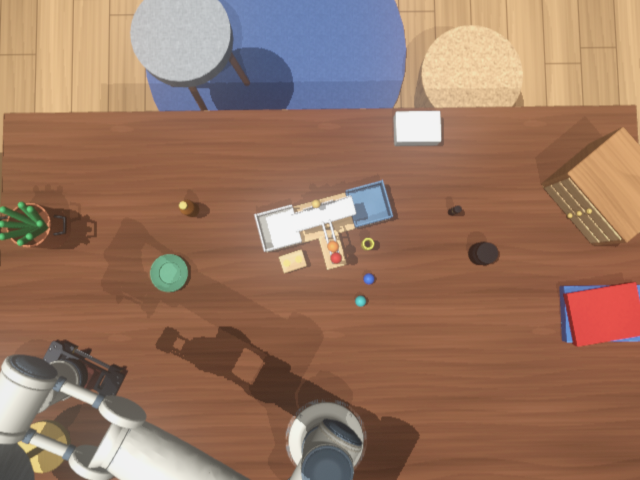

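View pics/side0.png

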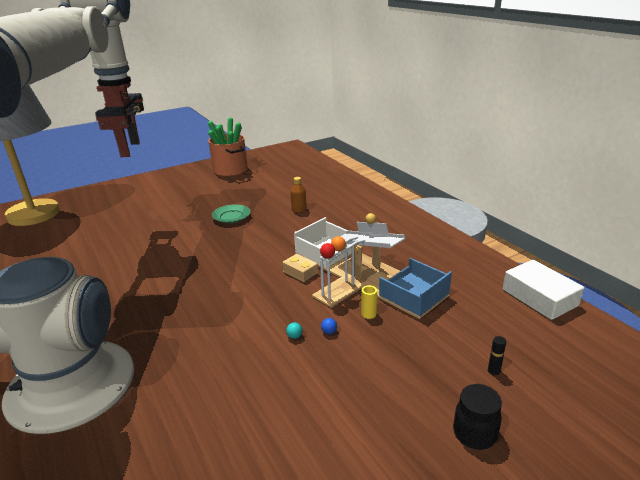

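The top view shows the red bead at (336,258) and the orange one at (333,246) on the rails. The blue ball (369,279) and the turquoise ball (361,301) lie on the table and are the look-alikes. The white tray is at (280,228), the blue tray at (370,204), the roller at (368,243) and the ring block at (292,261). The side view shows the red bead at (328,251), the orange one at (338,243), and the arm near (375,237). Next I'll measure positions and make an enlarged crop.

```bash
cat > h.py <<'E'
import cv2, numpy as np
from workcell import env, optics
I={n:optics.camera_info(n) for n in("top","side")}
def ray(n,u,v):
    i=I[n]; R=np.array(i["R"]);t=np.array(i["t"])
    return -R.T@t, R.T@np.array([(u-i["cx"])/i["fx"],(v-i["cy"])/i["fy"],1])
def plane(n,u,v,z):
    c,d=ray(n,u,v); return c+d*(z-c[2])/d[2]
def pt(n,u,v,depth):
    c,d=ray(n,u,v); return c+d*depth
def tri(a,b):
    (c1,d1),(c2,d2)=ray("top",*a),ray("side",*b)
    s=np.linalg.lstsq(np.c_[d1,-d2],c2-c1,rcond=None)[0]
    p,q=c1+d1*s[0],c2+d2*s[1]; return (p+q)/2,np.linalg.norm(p-q)
def proj(n,X):
    i=I[n]; x=np.array(i["R"])@X+np.array(i["t"]); return i["fx"]*x[0]/x[2]+i["cx"],i["fy"]*x[1]/x[2]+i["cy"]
def blob(p,lo,hi,box):
    h=cv2.cvtColor(p,cv2.COLOR_RGB2HSV); m=cv2.inRange(h,np.array(lo),np.array(hi))
    k=np.zeros_like(m); x0,y0,x1,y1=box; k[y0:y1,x0:x1]=m[y0:y1,x0:x1]
    n,_,s,c=cv2.connectedComponentsWithStats(k)
    if n<2: return None,0,k
    j=1+np.argmax(s[1:,4]); return c[j],s[j,4],k
BOX=dict(top=(250,180,395,275),side=(280,205,460,330))
RED=((0,200,120),(4,255,255)); OR=((8,190,180),(14,255,255)); BLUE=((100,100,50),(115,200,255))
E
python3 - <<'E'
from h import *
P={n:np.load(n+"0.npz") for n in("top","side")}
for nm,c in(("red",RED),("or",OR)):
    b={n:blob(P[n]["p"],*c,BOX[n]) for n in P}
    print(nm,[(b[n][0],b[n][1]) for n in b], tri(b["top"][0],b["side"][0]))
# tray and table outlines: height map from top depth
p,d=P["top"]["p"],P["top"]["d"]
def XYZ(n,d):
    v,u=np.mgrid[:480,:640]; i=I[n]; R=np.array(i["R"])
    C=np.stack([(u-i["cx"])/i["fx"]*d,(v-i["cy"])/i["fy"]*d,d],-1)-np.array(i["t"]); return C@R
W=XYZ("top",d); np.set_printoptions(linewidth=220)
print("heights mm, rows 180:250:4 cols 250:396:6"); print((W[180:270:4,250:396:6,2]*1000).astype(int))
b=blob(p,*BLUE,BOX["top"]); print("blue",b[0],b[1], cv2.minAreaRect(cv2.findNonZero(b[2])))
t=cv2.resize(p[170:280,245:400],None,fx=5,fy=5,interpolation=cv2.INTER_CUBIC)[:,:,::-1]
cv2.imwrite("pics/c1.png",t)
s=cv2.resize(P["side"]["p"][200:330,280:460],None,fx=4.4,fy=4.4,interpolation=cv2.INTER_CUBIC)[:,:,::-1]
cv2.imwrite("pics/c2.png",s)
E
```

```text
Traceback (most recent call last):
  File "h.py", line 12, in tri
    (c1,d1),(c2,d2)=ray("top",*a),ray("side",*b)
                    ~~~^^^^^^^^^^
TypeError: Value after * must be an iterable, not NoneType
```

```bash
cat > m.py <<'E'
from h import *
P={n:np.load(n+"0.npz") for n in("top","side")}
for n,uv in (("top",(336,258)),("top",(333,245)),("side",(328,251)),("side",(338,243))):
    print(n,uv,cv2.cvtColor(P[n]["p"],cv2.COLOR_RGB2HSV)[uv[1],uv[0]])
for nm,c in(("red",RED),("or",OR)):
    b={n:blob(P[n]["p"],*c,BOX[n]) for n in P}
    print(nm,[(b[n][0],b[n][1]) for n in b], tri(b["top"][0],b["side"][0]) if all(b[n][1] for n in b) else "")
p,d=P["top"]["p"],P["top"]["d"]
def XYZ(n,d):
    v,u=np.mgrid[:480,:640]; i=I[n]; R=np.array(i["R"])
    C=np.stack([(u-i["cx"])/i["fx"]*d,(v-i["cy"])/i["fy"]*d,d],-1)-np.array(i["t"]); return C@R
W=XYZ("top",d); np.set_printoptions(linewidth=220)
print("heights mm, rows 180:270:4 cols 250:396:6"); print((W[180:270:4,250:396:6,2]*1000).astype(int))
b=blob(p,*BLUE,BOX["top"]); print("blue",b[0],b[1], cv2.minAreaRect(cv2.findNonZero(b[2])))
t=cv2.resize(p[170:280,245:400],None,fx=5,fy=5,interpolation=cv2.INTER_CUBIC)[:,:,::-1]
cv2.imwrite("pics/c1.png",t)
s=cv2.resize(P["side"]["p"][200:330,280:460],None,fx=4.4,fy=4.4,interpolation=cv2.INTER_CUBIC)[:,:,::-1]
cv2.imwrite("pics/c2.png",s)
E
sed -i 's/RED=.*OR=((8,190,180),(14,255,255))/RED=((0,180,90),(5,255,255)); OR=((7,180,150),(14,255,255))/' h.py; python3 m.py
```

```text
top (336, 258) [  1 152 237]
top (333, 245) [ 17 136 241]
side (328, 251) [  0 203 167]
side (338, 243) [ 13 198 229]
red [(None, 0), (array([327.39622642, 250.30188679]), np.int32(159))] 
or [(None, 0), (array([338.        , 242.79545455]), np.int32(88))] 
heights mm, rows 180:270:4 cols 250:396:6
[[  -1    4   -1   -1    0    5   -2    0    3    4   -2    0    0    2    0   -3    3   -3    2    1    0    1   64   -1    0]
 [   6   -2   -1    2   -7    0    2    1   -6    2    0   -2    1    1    1    1    0    1    6    1   53   33   57    1    0]
 [   5   -5    3   -1    1   -3    1    3   -1    6    2    0    0    0   -3    0    0   52   45   12   15   19   38    0   -2]
 [  -6   -2   -1   -2   -3    0   -1    1   -5   -2    5    0   -3   -2    5    0   34   23   21   20   16   17   20 1423    2]
 [   0    0    3 1423    4    1   -7    4   -2    3   -2    1    3    0    9   10  126   17   17   17   13   11   19    1   -2]
 [   0    3    0    5    2    0   -2    3    4    3    0  143    6    4  120  111  110  124   17   17   18   12   16   62    3]
 [  -1 1423   -1    0    0    0 
[... 1499 characters left out ...]
  2]
 [   3   -2    3   -1    3    4   -1   25   36   -2   -4   -1    0    7  130    2   -1    4   -1    0    0   -5    2    1    6]
 [   3    3   -1   -1    1   29   26   31   31    0   -3    4   -4   11  137  131    1   -4    0    0   -4   -1    3   -3    2]
 [   3   -6   -3   -1    1   32   38   31   31   25    0   -4    4   11  128  132    0    5    0    0   -2    4    0    0   -2]
 [   0   -4    0   -3   -2   -5   30   28   27   28   -3    0   -4    9   10    5   -5    2   -1 1423    1    0   -3    2   -7]
 [   2   -3    5    0   -2    0   29   30    1   -1    4    1    2    9   -1    4    3    0   -5    2   -3    3    1    5   -3]]
blue [368. 274.] 3 ((368.0, 274.0), (2.0, 0.0), 180.0)
```

View pics/c1.png

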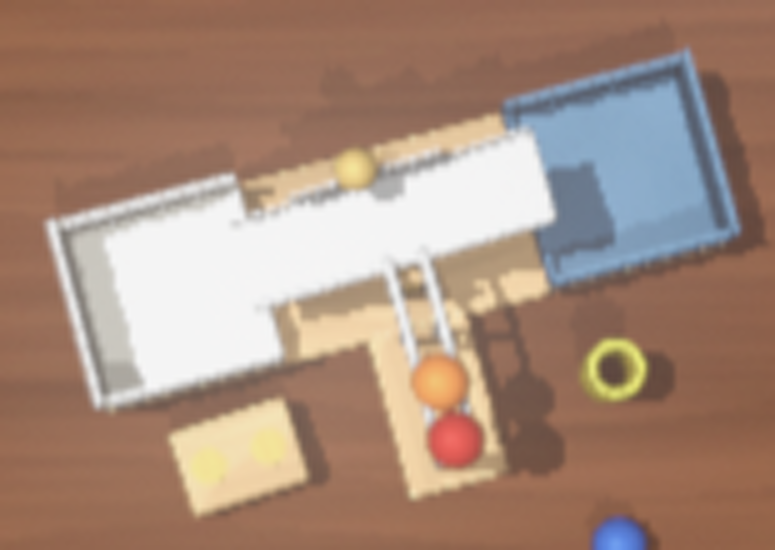

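View pics/c2.png

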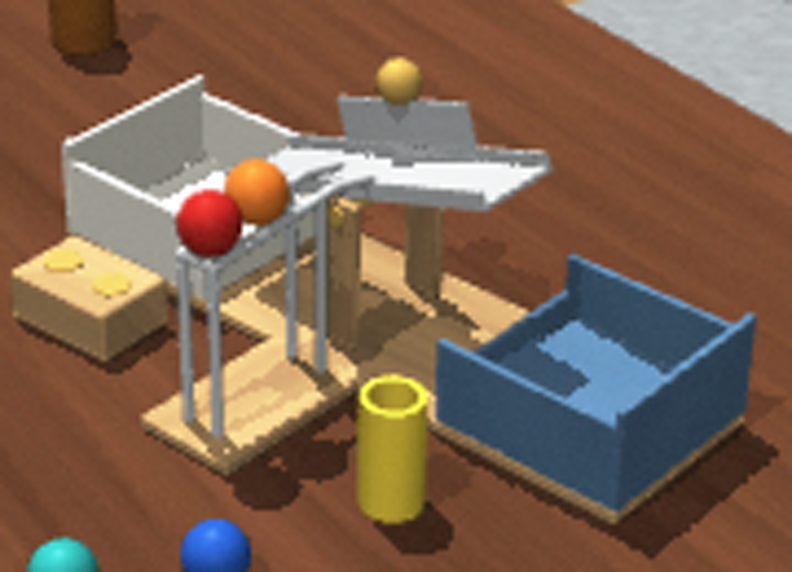

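The crops confirm the right (blue-side) end is raised, at about 120 mm against 70 mm on the left. The gate is therefore at -0.3 and the beads must go to the blue tray. The waiting beads are red at (336.0,258.0) and orange at (332.8,246.2) in top pixels, and (327.7,250.7) and (338.4,243.2) in side pixels. The blue and turquoise balls lie on the table, so they are not the ones meant. Next is a stand fit from the tray corners.

```bash
cat >> m2.py <<'E'
from h import *
np.set_printoptions(precision=4,suppress=True)
r,e1=tri((336,258),(327.7,250.7)); o,e2=tri((332.8,246.2),(338.4,243.2)); print("red",r,e1,"or",o,e2,"dist",np.linalg.norm(r-o))
C=lambda x,y:(x/5+245-.4,y/5+170-.4)
S=np.array([[54,188],[-54,188],[54,-188],[-54,-188]])/1000
Wd=np.array([plane("top",*C(*c),.064)[:2] for c in((50,223),(101,406),(687,54),(737,233))])
print(Wd, [np.linalg.norm(Wd[a]-Wd[b]) for a,b in((0,1),(2,3),(0,2),(1,3))])
mw=Wd.mean(0); H=S.T@(Wd-mw); th=np.arctan2(H[0,1]-H[1,0],H[0,0]+H[1,1])
R=np.array([[np.cos(th),-np.sin(th)],[np.sin(th),np.cos(th)]])
print("origin",mw,"yaw deg",np.degrees(th),"res",(S@R.T+mw-Wd)*1000)
w=lambda x,y:R@np.array([x,y])/1000+mw
print("bead pred",w(-127,0),w(-95,0)); 
for nm,b in(("r",r),("o",o)): print(nm,"in stand",R.T@(b[:2]-mw)*1000,b[2])
st=env.read_state()
print("rail rear",w(-135,0),"right end",w(0,-72),st["tool_pos"])
from scipy.spatial.transform import Rotation as Q
print(Q.from_rotvec(st["tcp_rot"]).as_matrix())
# roller and lookalikes positions in stand frame
for nm,u,v,z in(("roller top",368,243.8,.062),("blue",369,279,.016),("turq",361,301,.016),("ring",292.5,261,.03)):
    X=plane("top",u,v,z); print(nm,X,R.T@(X[:2]-mw)*1000)
E
python3 m2.py
```

```text
red [ 0.5178 -0.0333  0.1183] 0.0008880818292149721 or [ 0.5494 -0.025   0.1219] 0.0005086528189057685 dist 0.03285099171853808
[[ 0.6462  0.1925]
 [ 0.5424  0.1645]
 [ 0.7372 -0.1692]
 [ 0.6347 -0.195 ]] [np.float64(0.1074240444245548), np.float64(0.10569023850255574), np.float64(0.3728874873330898), np.float64(0.3711853273059916)]
origin [ 0.6401 -0.0018] yaw deg 14.28122199907552 res [[-0.1099  1.2638]
 [-1.038   2.5351]
 [ 1.6636 -1.498 ]
 [-0.5157 -2.3009]]
bead pred [ 0.517  -0.0331] [ 0.5481 -0.0252]
r in stand [-126.3239   -0.3681] 0.11826883576036679
o in stand [-93.6785  -0.1497] 0.12193166625907531
rail rear [ 0.5093 -0.0351] right end [ 0.6579 -0.0716] [0.2699 0.5355 0.1947]
[[-0.893   0.45   -0.0009]
 [ 0.4501  0.893  -0.0015]
 [ 0.0001 -0.0018 -1.    ]]
roller top [ 0.5578 -0.1258  0.062 ] [-110.3457  -99.8283]
blue [ 0.4584 -0.131   0.016 ] [-207.9792  -80.4246]
turq [ 0.3954 -0.1065  0.016 ] [-262.9891  -41.1456]
ring [0.5136 0.0891 0.03  ] [-100.2085  119.3048]
```

The measurements agree: red bead at stand (-126,0,118), orange at (-94,0,122), 33 mm apart, fit residual about 2 mm. I'll turn the tool so that its y is stand x and its x is stand y, with the fingers shut.

Emit:
servo_tool(twist=[[0, 0, 8.16], [0, 0, 8.16], [0, 0, 8.16], [0, 0, 8.16], [0, 0, 8.16], [0, 0, 8.16], [0, 0, 0], [0, 0, 0]], delta_pos=[[0, 0, -0.01], [0, 0, -0.01], [0, 0, -0.01], [0, 0, -0.01], [0, 0, 0], [0, 0, 0], [0, 0, 0], [0, 0, 0]], hand=[1, 1, 1, 1, 1, 1, 1, 1], grip_force=5)

```text
time: 0.9
tool_pos: [0.2699, 0.5357, 0.2352]
tcp_rot: [1.923, 2.484, -0.001]
wrist_force: [-0.1, 0.3, -0.3]
opening: 0.0273
finger_force: 0.0
```

Emit:
servo_tool(twist=[[0, 0, 0], [0, 0, 0], [0, 0, 0], [0, 0, 0], [0, 0, 0], [0, 0, 0], [0, 0, 0], [0, 0, 0], [0, 0, 0], [0, 0, 0]], delta_pos=[[-0.038, 0.0126, 0], [-0.038, 0.0126, 0], [-0.038, 0.0126, 0], [-0.038, 0.0126, 0], [-0.038, 0.0126, 0], [-0.038, 0.0126, 0], [-0.038, 0.0126, 0], [-0.038, 0.0126, 0], [-0.038, 0.0126, 0], [0, 0, 0]], hand=[1, 1, 1, 1, 1, 1, 1, 1, 1, 1])

```text
time: 1.9
tool_pos: [0.4662, 0.2287, 0.2352]
tcp_rot: [1.93, 2.478, -0.002]
wrist_force: [-0.4, 0.8, 0.3]
opening: 0.0002
finger_force: 0.0
```

Emit:
servo_tool(twist=[[0, 0, 0], [0, 0, 0], [0, 0, 0], [0, 0, 0], [0, 0, 0], [0, 0, 0], [0, 0, 0], [0, 0, 0], [0, 0, 0], [0, 0, 0], [0, 0, 0]], delta_pos=[[-0.038, 0.0126, 0], [-0.038, 0.0126, 0], [-0.038, 0.0126, 0], [-0.038, 0.0126, 0], [-0.038, 0.0126, 0], [-0.038, 0.0126, 0], [-0.038, 0.0126, 0], [-0.038, 0.0126, 0], [-0.038, 0.0126, 0], [0, 0, 0], [0, 0, 0]], hand=[1, 1, 1, 1, 1, 1, 1, 1, 1, 1, 1])

```text
time: 3.0
tool_pos: [0.6587, -0.0707, 0.2345]
tcp_rot: [-1.925, -2.48, 0.001]
wrist_force: [-0.1, -0.1, 0.5]
opening: 0.0005
finger_force: 0.0
```

```bash
cat > s.py <<'E'
from h import *
from scipy.spatial.transform import Rotation as Q
np.set_printoptions(precision=4,suppress=True)
th=np.radians(14.28);R=np.array([[np.cos(th),-np.sin(th)],[np.sin(th),np.cos(th)]]);O=np.array([.6401,-.0018])
s=env.read_state();M=Q.from_rotvec(s["tcp_rot"]).as_matrix()
print(s["time"],"stand mm",R.T@(s["tool_pos"][:2]-O)*1000,s["tool_pos"][2]*1000,"y az",np.degrees(np.arctan2(M[1,1],M[0,1])),"z",M[:,2],"F",s["wrist_force"],s["opening"])
E
python3 s.py
```

```text
3.0 stand mm [  1.0541 -71.3774] 234.5187099027551 y az 14.358498879124236 z [-0.002   0.0009 -1.    ] F [-0.1261 -0.0865  0.5354] 0.000528528148684459
```

Emit:
servo_tool(twist=[[0, 0, 0], [0, 0, 0], [0, 0, 0], [0, 0, 0], [0, 0, 0], [0, 0, 0]], delta_pos=[[-0.004, 0, -0.0], [0, 0, 0.03], [0, 0, 0.03], [0, 0, 0.03], [0, 0, 0.015], [0, 0, 0]], hand=[1, 1, 1, 1, 1, 1])

```text
time: 3.6
tool_pos: [0.6582, -0.0736, 0.1284]
tcp_rot: [-1.923, -2.479, 0.003]
wrist_force: [0.3, -0.9, -0.1]
opening: 0.0003
finger_force: 0.0
```

Emit:
servo_tool(twist=[[0, 0, 0], [0, 0, 0], [0, 0, 0], [0, 0, 0], [0, 0, 0], [0, 0, 0], [0, 0, 0], [0, 0, 0], [0, 0, 0], [0, 0, 0], [0, 0, 0]], delta_pos=[[0, 0, 0.005], [0, 0, 0.005], [0, 0, 0.005], [0, 0, 0.005], [0, 0, 0.005], [0, 0, 0.005], [0, 0, 0.005], [0, 0, 0.005], [0, 0, 0], [0, 0, 0], [0, 0, 0]], hand=[1, 1, 1, 1, 1, 1, 1, 1, 1, 1, 1])

```text
time: 4.7
tool_pos: [0.6598, -0.0749, 0.0911]
tcp_rot: [1.928, 2.48, 0.0]
wrist_force: [1.5, -0.4, 0.1]
opening: 0.0007
finger_force: 0.0
```

Emit:
servo_tool(twist=[[0, 0, 0], [0, 0, 0], [0, 0, 0], [0, 0, 0], [0, 0, 0], [0, 0, 0]], delta_pos=[[0, 0, -0.02], [0, 0, -0.04], [0, 0, -0.04], [0, 0, -0.03], [0, 0, 0], [0, 0, 0]], hand=[1, 1, 1, 1, 1, 1])

```text
time: 5.3
tool_pos: [0.6601, -0.075, 0.2217]
tcp_rot: [1.927, 2.479, 0.002]
wrist_force: [0.9, 0.3, -0.8]
opening: 0.0003
finger_force: 0.0
```

Emit:
servo_tool(twist=[[0, 0, 0], [0, 0, 0], [0, 0, 0], [0, 0, 0], [0, 0, 0], [0, 0, 0], [0, 0, 0]], delta_pos=[[0.0125, -0.03, 0], [0.0125, -0.03, 0], [0.0125, -0.03, 0], [0.0125, -0.03, 0], [0.0125, -0.03, 0], [0.0125, -0.03, 0], [0, 0, 0]], hand=[1, 1, 1, 1, 1, 1, 1])

```text
time: 6.0
tool_pos: [0.4639, -0.0461, 0.2194]
tcp_rot: [-1.926, -2.479, 0.002]
wrist_force: [0.8, 0.8, 0.1]
opening: 0.0003
finger_force: 0.0
```

```bash
python3 s.py; python3 - <<'E'
from h import *
p,d=optics.camera("side"); a=cv2.resize(p[130:330,250:460],None,fx=2.8,fy=2.8)[:,:,::-1]
cv2.imwrite("pics/s1.png",a)
E
```

```text
6.0 stand mm [-181.6865    0.5478] 219.41132021447606 y az 14.305258706941132 z [-0.0021  0.0004 -1.    ] F [0.7912 0.8233 0.109 ] 0.000268484978954566
```

View pics/s1.png

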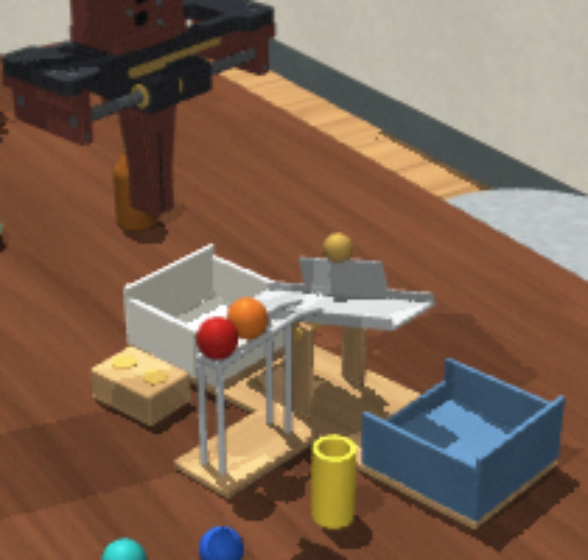

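The picture shows the gate back in its old lean, right end up at about (400,305). The press stopped at z=91 mm, just short of tipping it. The beads, red (217,338) and orange (247,317), are undisturbed. I'll press deeper.

Emit:
servo_tool(twist=[[0, 0, 0], [0, 0, 0], [0, 0, 0], [0, 0, 0], [0, 0, 0], [0, 0, 0], [0, 0, 0]], delta_pos=[[-0.0125, 0.03, 0], [-0.0125, 0.03, 0], [-0.0125, 0.03, 0], [-0.0125, 0.03, 0], [-0.0125, 0.03, 0], [-0.0125, 0.03, 0], [0, 0, 0]], hand=[1, 1, 1, 1, 1, 1, 1])

```text
time: 6.75
tool_pos: [0.6624, -0.0755, 0.2135]
tcp_rot: [-1.924, -2.475, 0.006]
wrist_force: [-1.0, 1.0, -1.6]
opening: 0.0004
finger_force: 0.0
```

Emit:
servo_tool(twist=[[0, 0, 0], [0, 0, 0], [0, 0, 0], [0, 0, 0], [0, 0, 0], [0, 0, 0], [0, 0, 0], [0, 0, 0], [0, 0, 0], [0, 0, 0], [0, 0, 0], [0, 0, 0]], delta_pos=[[0, 0, 0.03], [0, 0, 0.03], [0, 0, 0.03], [0, 0, 0.007], [0, 0, 0.007], [0, 0, 0.007], [0, 0, 0.007], [0, 0, 0.007], [0, 0, 0.007], [0, 0, 0.005], [0, 0, 0.005], [0, 0, 0]], hand=[1, 1, 1, 1, 1, 1, 1, 1, 1, 1, 1, 1])

```text
time: 7.95
tool_pos: [0.6592, -0.0748, 0.0776]
tcp_rot: [-1.927, -2.479, 0.001]
wrist_force: [0.1, 0.4, -0.7]
opening: 0.0004
finger_force: 0.1
```

Emit:
servo_tool(twist=[[0, 0, 0], [0, 0, 0], [0, 0, 0], [0, 0, 0], [0, 0, 0], [0, 0, 0], [0, 0, 0]], delta_pos=[[0, 0, 0], [0, 0, 0], [0, 0, -0.02], [0, 0, -0.04], [0, 0, -0.04], [0, 0, -0.04], [0, 0, 0]], hand=[1, 1, 1, 1, 1, 1, 1])

```text
time: 8.65
tool_pos: [0.6617, -0.0752, 0.2277]
tcp_rot: [1.921, 2.472, 0.01]
wrist_force: [1.1, 0.2, 0.6]
opening: 0.0006
finger_force: 0.0
```

Emit:
servo_tool(twist=[[0, 0, 0], [0, 0, 0], [0, 0, 0], [0, 0, 0], [0, 0, 0], [0, 0, 0], [0, 0, 0]], delta_pos=[[0.0125, -0.03, 0], [0.0125, -0.03, 0], [0.0125, -0.03, 0], [0.0125, -0.03, 0], [0.0125, -0.03, 0], [0.0125, -0.03, 0], [0, 0, 0]], hand=[1, 1, 1, 1, 1, 1, 1])

```text
time: 9.35
tool_pos: [0.4645, -0.0462, 0.2196]
tcp_rot: [1.927, 2.48, 0.001]
wrist_force: [0.8, -0.8, 0.3]
opening: 0.0005
finger_force: 0.0
```

```bash
python3 s.py; python3 - <<'E'
from h import *
p,d=optics.camera("side"); a=cv2.resize(p[130:330,250:460],None,fx=2.8,fy=2.8)[:,:,::-1]
cv2.imwrite("pics/s2.png",a)
E
```

```text
9.35 stand mm [-181.0872    0.2534] 219.63273943024873 y az 14.304615832506123 z [ 0.0017 -0.0003 -1.    ] F [ 0.8341 -0.8495  0.301 ] 0.00046382550834882794
```

View pics/s2.png

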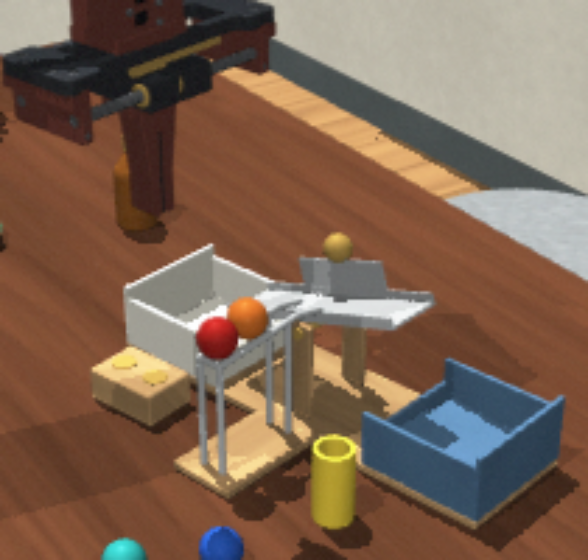

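The picture looks the same as before: gate still right end up, beads still in place. I'll check where the arm's end really is before pressing again.

```bash
python3 - <<'E'
from h import *
th=np.radians(14.28);R=np.array([[np.cos(th),-np.sin(th)],[np.sin(th),np.cos(th)]]);O=np.array([.6401,-.0018])
f=lambda X:(R.T@(X[:2]-O)*1000).round(1)
for c in((530,128),(555,218)): print(f(plane("top",c[0]/5+244.6,c[1]/5+169.6,.122)))
for c in((548,160),(488,203),(290,140)): print("side",f(plane("side",c[0]/4.4+279.6,c[1]/4.4+199.6,.122)))
for n in("top","side"):
    p,d=optics.camera(n); np.savez(n+"1.npz",p=p,d=d)
    i=I[n];v,u=np.mgrid[:480,:640]
    C=np.stack([(u-i["cx"])/i["fx"]*d,(v-i["cy"])/i["fy"]*d,d],-1)-np.array(i["t"]); W=C@np.array(i["R"])
    q=(W[...,:2]-O)@R*1000; z=W[...,2]*1000
    for y in range(-95,96,10):
        m=(abs(q[...,0])<18)&(abs(q[...,1]-y)<5)&(z>40)&(z<135)
        print(n,y,m.sum(),np.median(z[m]).round() if m.any() else "")
E
```

```text
[ 27.  -82.9]
[-23.8 -82.9]
side [ 22.9 -83.7]
side [-28.7 -87.7]
side [-46.2  23.1]
top -95 0 
top -85 22 120.0
top -75 51 116.0
top -65 48 113.0
top -55 47 110.0
top -45 46 108.0
top -35 48 105.0
top -25 48 101.0
top -15 50 98.0
top -5 47 95.0
top 5 46 92.0
top 15 46 89.0
top 25 45 85.0
top 35 46 82.0
top 45 47 79.0
top 55 43 77.0
top 65 46 74.0
top 75 46 70.0
top 85 38 68.0
top 95 0 
side -95 0 
side -85 24 118.0
side -75 25 116.0
side -65 19 113.0
side -55 22 110.0
side -45 19 106.0
side -35 19 104.0
side -25 17 101.0
side -15 20 97.0
side -5 17 94.0
side 5 26 92.0
side 15 25 124.0
side 25 18 85.0
side 35 8 82.0
side 45 5 79.0
side 55 12 76.0
side 65 15 72.0
side 75 11 69.0
side 85 9 66.0
side 95 0
```

The arm is where I expected, with its floor at 116 mm at y=-75. I'll press again and measure the left end's height with depth at the bottom of the press and after a slow lift.

Emit:
servo_tool(twist=[[0, 0, 0], [0, 0, 0], [0, 0, 0], [0, 0, 0], [0, 0, 0], [0, 0, 0], [0, 0, 0]], delta_pos=[[-0.0125, 0.03, 0], [-0.0125, 0.03, 0], [-0.0125, 0.03, 0], [-0.0125, 0.03, 0], [-0.0125, 0.03, 0], [-0.0125, 0.03, 0], [0, 0, 0]], hand=[1, 1, 1, 1, 1, 1, 1])

```text
time: 10.2
tool_pos: [0.6627, -0.0755, 0.2126]
tcp_rot: [-1.925, -2.476, 0.005]
wrist_force: [0.1, -0.2, -1.1]
opening: 0.0002
finger_force: 0.0
```

Emit:
servo_tool(twist=[[0, 0, 0], [0, 0, 0], [0, 0, 0], [0, 0, 0], [0, 0, 0], [0, 0, 0], [0, 0, 0], [0, 0, 0], [0, 0, 0], [0, 0, 0], [0, 0, 0], [0, 0, 0]], delta_pos=[[0, 0, 0.03], [0, 0, 0.03], [0, 0, 0.03], [0, 0, 0.007], [0, 0, 0.007], [0, 0, 0.007], [0, 0, 0.007], [0, 0, 0.007], [0, 0, 0.007], [0, 0, 0.005], [0, 0, 0.005], [0, 0, 0]], hand=[1, 1, 1, 1, 1, 1, 1, 1, 1, 1, 1, 1])

```text
time: 11.4
tool_pos: [0.6592, -0.0748, 0.0756]
tcp_rot: [-1.927, -2.479, 0.001]
wrist_force: [0.4, 0.4, -0.3]
opening: 0.0003
finger_force: 0.0
```

```bash
cat > g.py <<'E'
from h import *
th=np.radians(14.28);R=np.array([[np.cos(th),-np.sin(th)],[np.sin(th),np.cos(th)]]);O=np.array([.6401,-.0018])
for n in("top","side"):
    p,d=optics.camera(n); i=I[n];v,u=np.mgrid[:480,:640]
    C=np.stack([(u-i["cx"])/i["fx"]*d,(v-i["cy"])/i["fy"]*d,d],-1)-np.array(i["t"]); W=C@np.array(i["R"])
    q=(W[...,:2]-O)@R*1000; z=W[...,2]*1000; r=[]
    for y in range(-75,76,15):
        m=(abs(q[...,0])<18)&(abs(q[...,1]-y)<5)&(z>55)&(z<135)
        r.append((y,int(np.median(z[m])) if m.any() else None))
    print(n,r)
import sys
if len(sys.argv)>1: cv2.imwrite(f"pics/{sys.argv[1]}.png",cv2.resize(p[130:330,250:460],None,fx=2.8,fy=2.8)[:,:,::-1])
E
python3 s.py; python3 g.py s3
```

```text
11.4 stand mm [  0.509  -75.4386] 75.63658594390927 y az 14.294487369157379 z [-0.0015  0.0003 -1.    ] F [ 0.3843  0.3965 -0.3107] 0.00026441282658931967
top [(-75, None), (-60, None), (-45, 97), (-30, 95), (-15, 91), (0, 92), (15, 91), (30, 90), (45, 88), (60, 87), (75, 85)]
side [(-75, 114), (-60, 100), (-45, 96), (-30, 95), (-15, 93), (0, 92), (15, 90), (30, 88), (45, 87), (60, 85), (75, 83)]
```

View pics/s3.png

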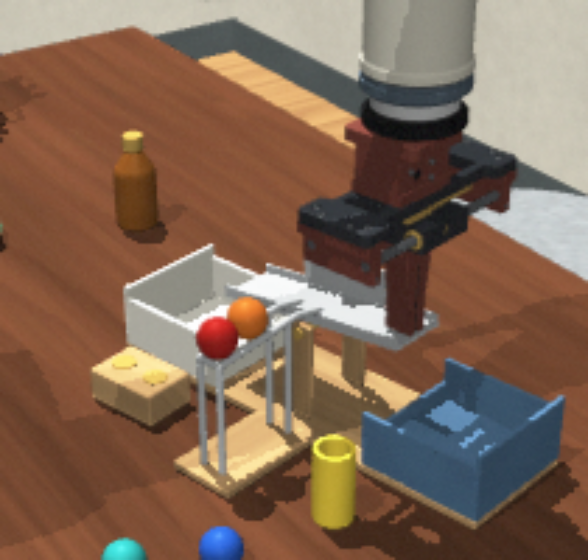

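The picture shows the finger in the trough at about (407,330) and the gate partly rotated, but its angle is only about -0.1 while the TCP reads 76 mm. I'll check the fingertip's real height and whether the gate is still moving.

```bash
python3 g.py; python3 g.py; python3 s.py; python3 - <<'E'
from h import *
th=np.radians(14.28);R=np.array([[np.cos(th),-np.sin(th)],[np.sin(th),np.cos(th)]]);O=np.array([.6401,-.0018])
w=lambda x,y,z:np.r_[R@np.array([x,y])/1000+O,z/1000]
for z in(75.6,100): print("proj tip",z,[( (np.array(proj("side",w(x,y,z)))-[250,130])*2.8).round() for x,y in((0,-75),(-13,-75),(-13,-65))])
p,d=optics.camera("side"); i=I["side"];v,u=np.mgrid[:480,:640]
C=np.stack([(u-i["cx"])/i["fx"]*d,(v-i["cy"])/i["fy"]*d,d],-1)-np.array(i["t"]); W=C@np.array(i["R"])
q=(W[...,:2]-O)@R*1000; z=W[...,2]*1000
h=cv2.cvtColor(p,cv2.COLOR_RGB2HSV)
np.set_printoptions(suppress=True,linewidth=200)
for r in range(215,256,3):
    c=int(396-0*(r)); print(r,p[r,c],q[r,c].round(),z[r,c].round())
E
```

```text
top [(-75, None), (-60, None), (-45, 98), (-30, 96), (-15, 93), (0, 93), (15, 91), (30, 89), (45, 88), (60, 85), (75, 85)]
side [(-75, 117), (-60, 99), (-45, 97), (-30, 96), (-15, 94), (0, 92), (15, 90), (30, 88), (45, 86), (60, 84), (75, 82)]
top [(-75, None), (-60, None), (-45, 97), (-30, 96), (-15, 95), (0, 93), (15, 90), (30, 90), (45, 88), (60, 85), (75, 84)]
side [(-75, 116), (-60, 100), (-45, 97), (-30, 95), (-15, 93), (0, 92), (15, 90), (30, 88), (45, 87), (60, 84), (75, 82)]
11.7 stand mm [  1.1522 -75.7294] 77.2299743296735 y az 14.29664436424066 z [ 0.0007 -0.0001 -1.    ] F [ 0.8219 -0.0828 -0.0816] 0.0003261178209605902
proj tip 75.6 [array([401., 356.]), array([391., 363.]), array([381., 358.])]
proj tip 100 [array([403., 329.]), array([392., 335.]), array([382., 331.])]
215 [71 73 74] [ -34. -102.] 200.0
218 [44 42 43] [-26. -96.] 189.0
221 [68 37 32] [-10. -85.] 172.0
224 [64 36 31] [-13. -87.] 167.0
227 [69 38 31] [-12. -87.] 159.0
230 [66 36 29] [-11. -86.] 151.0
233 [68 38 34] [-11. -87.] 144.0
236 [70 37 34] [-11. -88.] 138.0
239 [68 40 34] [-11. -88.] 131.0
242 [69 39 35] [-10. -87.] 123.0
245 [68 35 30] [ -7. -85.] 113.0
248 [66 35 30] [ -8. -87.] 107.0
251 [114 117 117] [-12. -90.] 103.0
254 [114  71  47] [119.   6.] -4.0
```

The fingertip's real height is about 100 mm where the state says 77, and the gate is held there. I'll quantify this tool offset, including sideways, from the stored frames of the earlier hover pose, which read stand (-181, 0, 219.6).

```bash
python3 - <<'E'
from h import *
np.set_printoptions(suppress=True,linewidth=200,precision=1)
th=np.radians(14.28);R=np.array([[np.cos(th),-np.sin(th)],[np.sin(th),np.cos(th)]]);O=np.array([.6401,-.0018])
w=lambda x,y,z:np.r_[R@np.array([x,y])/1000+O,z/1000]
for n in("side","top"):
    P=np.load(n+"1.npz");p,d=P["p"],P["d"]
    i=I[n];v,u=np.mgrid[:480,:640]
    C=np.stack([(u-i["cx"])/i["fx"]*d,(v-i["cy"])/i["fy"]*d,d],-1)-np.array(i["t"]); W=C@np.array(i["R"])
    q=(W[...,:2]-O)@R*1000; z=W[...,2]*1000
    m=(abs(q[...,0]+181)<60)&(abs(q[...,1])<60)&(z>170)&(z<700)
    print(n,"pred tip px",proj(n,w(-181,0,219.6)),m.sum())
    if m.any():
        for a in range(200,300,8):
            k=m&(abs(z-a)<4)
            if k.sum()>3: print(a,k.sum(),"x",np.percentile(q[k][:,0],[3,97]),"y",np.percentile(q[k][:,1],[3,97]))
E
```

```text
side pred tip px (np.float64(305.74059283313704), np.float64(216.08201354674645)) 8081
248 46 x [-190.2 -172.5] y [-13.1   9. ]
256 57 x [-190.8 -172.1] y [-13.1  10.7]
264 60 x [-190.9 -173. ] y [-13.    9.1]
272 61 x [-191.5 -172.5] y [-13.7   9.9]
280 57 x [-192.3 -173. ] y [-12.9   8.1]
288 68 x [-193.2 -170.1] y [-12.8  10.5]
296 70 x [-194.9 -169.7] y [-13.2   7.6]
top pred tip px (np.float64(343.0886599080116), np.float64(277.83593902758463)) 3798
```

The fingertip is really about 23 mm above the reported TCP height; sideways it agrees within 2 mm. I'll add that offset to every height and press 22 mm further.

Emit:
servo_tool(twist=[[0, 0, 0], [0, 0, 0], [0, 0, 0], [0, 0, 0], [0, 0, 0], [0, 0, 0], [0, 0, 0], [0, 0, 0]], delta_pos=[[0, 0, 0.005], [0, 0, 0.005], [0, 0, 0.005], [0, 0, 0.004], [0, 0, 0.003], [0, 0, 0], [0, 0, 0], [0, 0, 0]], hand=[1, 1, 1, 1, 1, 1, 1, 1])

```text
time: 12.55
tool_pos: [0.6599, -0.0749, 0.0551]
tcp_rot: [1.927, 2.48, 0.0]
wrist_force: [0.0, 0.3, -0.2]
opening: 0.0004
finger_force: 0.0
```

```bash
python3 g.py; python3 s.py
```

```text
top [(-75, None), (-60, None), (-45, 79), (-30, 83), (-15, 92), (0, 93), (15, 97), (30, 103), (45, 106), (60, 112), (75, 116)]
side [(-75, 93), (-60, 74), (-45, 79), (-30, 83), (-15, 88), (0, 92), (15, 96), (30, 101), (45, 106), (60, 110), (75, 115)]
12.65 stand mm [  1.1056 -75.7029] 55.09492241345012 y az 14.297520347024678 z [ 0.0005 -0.0001 -1.    ] F [ 0.9357 -0.3716 -0.5524] 0.0002953169468376889
```

The gate has rocked over: left end about 115 mm, right about 70 mm. Now I'll lift and go behind the red bead.

Emit:
servo_tool(twist=[[0, 0, 0], [0, 0, 0], [0, 0, 0], [0, 0, 0], [0, 0, 0], [0, 0, 0]], delta_pos=[[0, 0, -0.02], [0, 0, -0.03], [0, 0, -0.035], [0, 0, -0.035], [0, 0, -0.025], [0, 0, 0]], hand=[1, 1, 1, 1, 1, 1])

```text
time: 13.25
tool_pos: [0.6613, -0.0751, 0.2057]
tcp_rot: [1.923, 2.474, 0.007]
wrist_force: [-0.2, -0.3, -0.1]
opening: 0.0004
finger_force: 0.0
```

Emit:
servo_tool(twist=[[0, 0, 0], [0, 0, 0], [0, 0, 0], [0, 0, 0], [0, 0, 0], [0, 0, 0], [0, 0, 0], [0, 0, 0]], delta_pos=[[0.0125, -0.029, 0], [0.0125, -0.029, 0], [0.0125, -0.029, 0], [0.013, -0.029, 0], [0.013, -0.029, 0], [0.013, -0.029, 0], [0, 0, 0], [0, 0, 0]], hand=[1, 1, 1, 1, 1, 1, 1, 1])

```text
time: 14.05
tool_pos: [0.4721, -0.0437, 0.1991]
tcp_rot: [1.928, 2.48, 0.0]
wrist_force: [0.4, -0.6, 0.4]
opening: 0.0003
finger_force: 0.0
```

Emit:
servo_tool(twist=[[0, 0, 0], [0, 0, 0], [0, 0, 0], [0, 0, 0], [0, 0, 0], [0, 0, 0], [0, 0, 0]], delta_pos=[[0, 0, 0.03], [0, 0, 0.03], [0, 0, 0.02], [0, 0, 0.015], [0, 0, 0.014], [0, 0, 0], [0, 0, 0]], hand=[1, 1, 1, 1, 1, 1, 1])

```text
time: 14.75
tool_pos: [0.4725, -0.0438, 0.0911]
tcp_rot: [1.928, 2.48, 0.0]
wrist_force: [0.8, -0.5, 1.0]
opening: 0.0004
finger_force: 0.0
```

```bash
python3 g.py s4; python3 s.py
```

```text
top [(-75, 69), (-60, 75), (-45, 79), (-30, 84), (-15, 89), (0, 93), (15, 97), (30, 103), (45, 107), (60, 112), (75, 116)]
side [(-75, 69), (-60, 74), (-45, 79), (-30, 83), (-15, 88), (0, 92), (15, 96), (30, 101), (45, 106), (60, 110), (75, 115)]
14.85 stand mm [-172.3558    0.4762] 92.04025997451652 y az 14.294818875142585 z [ 0.002  -0.0003 -1.    ] F [-0.2269  0.3558 -0.1722] 0.0007280739856336891
```

View pics/s4.png

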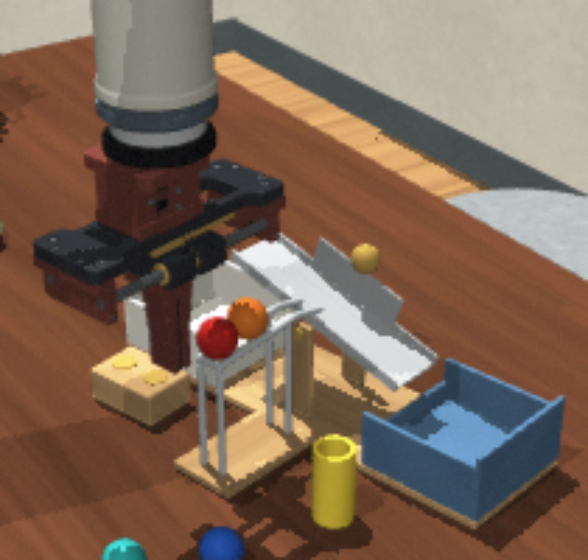

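The picture shows the gate leaning to the blue tray, both beads waiting at (217,338) and (247,317), and the fingertip behind them at (178,365). I'll push slowly up the rails.

Emit:
servo_tool(twist=[[0, 0, 0], [0, 0, 0], [0, 0, 0], [0, 0, 0], [0, 0, 0], [0, 0, 0], [0, 0, 0], [0, 0, 0], [0, 0, 0], [0, 0, 0], [0, 0, 0], [0, 0, 0]], delta_pos=[[0, 0.005, 0], [0, 0.005, 0], [0, 0.005, -0.0003], [0, 0.005, -0.0003], [0, 0.005, -0.0003], [0, 0.005, -0.0003], [0, 0.005, -0.0003], [0, 0.005, -0.0003], [0, 0.005, -0.0003], [0, 0.004, -0.0003], [0, 0.002, -0.0002], [0, 0, 0]], hand=[1, 1, 1, 1, 1, 1, 1, 1, 1, 1, 1, 1])

```text
time: 16.05
tool_pos: [0.5218, -0.031, 0.0933]
tcp_rot: [-1.928, -2.481, -0.0]
wrist_force: [0.8, -0.6, 0.8]
opening: 0.0008
finger_force: 0.0
```

```bash
python3 s.py; cat > b.py <<'E'
from h import *
th=np.radians(14.28);R=np.array([[np.cos(th),-np.sin(th)],[np.sin(th),np.cos(th)]]);O=np.array([.6401,-.0018])
p,d=optics.camera("side")
for nm,c in(("red",RED),("or",((7,150,130),(15,255,255)))):
    b=blob(p,*c,(300,205,460,300))
    if b[1]==0: print(nm,"none"); continue
    u,v=b[0]; z=d[int(round(v)),int(round(u))]; cc,r=ray("side",u,v); X=cc+r*(z+.016/np.linalg.norm(r))
    print(nm,(u,v),b[1],"stand",(R.T@(X[:2]-O)*1000).round(1),(X[2]*1000).round(1))
import sys
if len(sys.argv)>1: cv2.imwrite(f"pics/{sys.argv[1]}.png",cv2.resize(p[130:330,250:460],None,fx=2.8,fy=2.8)[:,:,::-1])
E
python3 b.py
```

```text
16.05 stand mm [-121.836     0.8312] 93.3140049969845 y az 14.301504142295155 z [ 0.  0. -1.] F [ 0.823  -0.5534  0.8312] 0.0008089028933623689
red (np.float64(338.9189189189189), np.float64(243.56756756756758)) 111 stand [-95.2  -3.5] 123.0
or (np.float64(421.79340028694406), np.float64(222.81205164992826)) 697 stand [301.   57.9] -7.2
```

The red bead is at x=-95 and tracking well, so I'll send the orange bead over the crest.

Emit:
servo_tool(twist=[[0, 0, 0], [0, 0, 0], [0, 0, 0], [0, 0, 0], [0, 0, 0], [0, 0, 0], [0, 0, 0], [0, 0, 0], [0, 0, 0], [0, 0, 0], [0, 0, 0], [0, 0, 0]], delta_pos=[[0, 0.004, -0.0003], [0, 0.004, -0.0003], [0, 0.004, -0.0003], [0, 0.004, -0.0003], [0, 0.004, -0.0003], [0, 0.003, -0.0003], [0, 0.002, -0.0002], [0, 0.002, 0], [0, 0, 0], [0, 0, 0], [0, 0, 0], [0, 0, 0]], hand=[1, 1, 1, 1, 1, 1, 1, 1, 1, 1, 1, 1])

```text
time: 17.3
tool_pos: [0.5477, -0.0245, 0.0953]
tcp_rot: [1.928, 2.481, 0.0]
wrist_force: [-0.1, -1.5, -0.4]
opening: 0.0006
finger_force: 0.0
```

```bash
sed -i 's/(300,205,460,300)/(320,228,460,300)/' b.py; python3 s.py; python3 b.py s5
```

```text
17.3 stand mm [-95.1275   0.817 ] 95.3317429020048 y az 14.294798995377736 z [ 0.0001 -0.     -1.    ] F [-0.0695 -1.5349 -0.353 ] 0.000635938167258202
red (np.float64(347.46078431372547), np.float64(238.38235294117646)) 102 stand [-70.2  -4.8] 125.4
or (np.float64(447.83561643835617), np.float64(234.53424657534248)) 146 stand [290.3 -33.1] -5.7
```

View pics/s5.png

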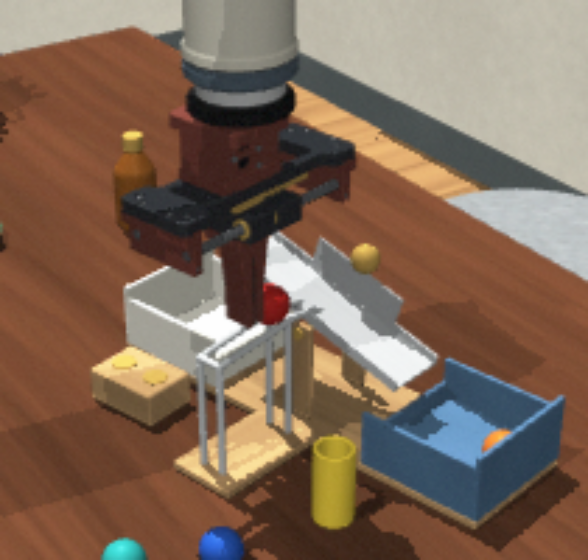

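The orange bead sits in the blue tray at (497,440), and the red one is at (272,304) just before the crest. Now the red bead, slowly.

Emit:
servo_tool(twist=[[0, 0, 0], [0, 0, 0], [0, 0, 0], [0, 0, 0], [0, 0, 0], [0, 0, 0], [0, 0, 0], [0, 0, 0], [0, 0, 0], [0, 0, 0], [0, 0, 0], [0, 0, 0]], delta_pos=[[0, 0.004, -0.0002], [0, 0.004, -0.0002], [0, 0.004, -0.0002], [0, 0.004, -0.0002], [0, 0.004, -0.0002], [0, 0.003, 0], [0, 0.002, 0], [0, 0.002, 0], [0, 0.002, 0], [0, 0, 0], [0, 0, 0], [0, 0, 0]], hand=[1, 1, 1, 1, 1, 1, 1, 1, 1, 1, 1, 1])

```text
time: 18.55
tool_pos: [0.5758, -0.0173, 0.0964]
tcp_rot: [1.928, 2.481, 0.0]
wrist_force: [-0.4, -0.1, 0.1]
opening: 0.0005
finger_force: 0.0
```

Emit:
servo_tool(twist=[[0, 0, 0], [0, 0, 0], [0, 0, 0], [0, 0, 0], [0, 0, 0]], delta_pos=[[0, 0, 0], [0, 0, 0], [0, 0, 0], [0, 0, 0], [0, 0, 0]], hand=[1, 1, 1, 1, 1])

```text
time: 19.05
tool_pos: [0.5759, -0.0173, 0.0963]
tcp_rot: [1.928, 2.481, -0.0]
wrist_force: [0.1, -1.1, 0.5]
opening: 0.0004
finger_force: 0.0
```

```bash
python3 s.py; python3 - <<'E'
from h import *
for n,box in(("side",(300,228,460,310)),("top",(250,180,400,275))):
    p,d=optics.camera(n); np.savez(n+"2.npz",p=p,d=d)
    for nm,lo,hi in(("red",(0,150,90),(4,255,255)),("or",(7,130,160),(18,255,255))):
        h=cv2.cvtColor(p,cv2.COLOR_RGB2HSV); m=cv2.inRange(h,np.array(lo),np.array(hi)); k=m*0; x0,y0,x1,y1=box; k[y0:y1,x0:x1]=m[y0:y1,x0:x1]
        N,_,s,c=cv2.connectedComponentsWithStats(k); print(n,nm,[(c[j].round(),s[j,4]) for j in range(1,N) if s[j,4]>12])
E
python3 g.py
```

```text
19.05 stand mm [-66.0698   0.8246] 96.34132719759155 y az 14.294155136732847 z [ 0. -0. -1.] F [ 0.149  -1.0601  0.5141] 0.0004326392104825181
side red [(array([417., 283.]), np.int32(146))]
side or [(array([426., 286.]), np.int32(29))]
top red [(array([368., 201.]), np.int32(42))]
top or [(array([379., 199.]), np.int32(75))]
top [(-75, None), (-60, None), (-45, None), (-30, None), (-15, None), (0, None), (15, None), (30, None), (45, None), (60, None), (75, 116)]
side [(-75, 69), (-60, 74), (-45, 79), (-30, 83), (-15, 88), (0, 92), (15, 96), (30, 101), (45, 105), (60, 108), (75, 116)]
```

Both beads are in the blue tray. I'll retract upward and check once more.

Emit:
servo_tool(twist=[[0, 0, 0], [0, 0, 0], [0, 0, 0], [0, 0, 0], [0, 0, 0], [0, 0, 0], [0, 0, 0], [0, 0, 0], [0, 0, 0]], delta_pos=[[0, -0.005, -0.01], [0, -0.01, -0.03], [0, -0.02, -0.04], [0, -0.03, -0.03], [0, -0.03, 0], [0, -0.02, 0], [0, 0, 0], [0, 0, 0], [0, 0, 0]], hand=[1, 1, 1, 1, 1, 1, 1, 1, 1])

```text
time: 20.15
tool_pos: [0.4649, -0.0455, 0.2062]
tcp_rot: [-1.927, -2.481, -0.0]
wrist_force: [-0.6, 0.1, 1.4]
opening: 0.0008
finger_force: 0.0
```

```bash
python3 g.py; python3 s.py; python3 - <<'E'
from h import *
p,d=optics.camera("side"); q,_=optics.camera("top")
cv2.imwrite("pics/f.png",np.vstack([cv2.resize(p[200:340,270:470],(640,300)),cv2.resize(q[170:310,240:440],(640,300))])[:,:,::-1])
E
```

```text
top [(-75, 70), (-60, 75), (-45, 79), (-30, 83), (-15, 88), (0, 94), (15, 98), (30, 103), (45, 107), (60, 111), (75, 116)]
side [(-75, 69), (-60, 74), (-45, 78), (-30, 83), (-15, 89), (0, 92), (15, 97), (30, 101), (45, 106), (60, 110), (75, 115)]
20.25 stand mm [-180.5837    0.9115] 205.84233437767523 y az 14.320264335408845 z [-0.001   0.0002 -1.    ] F [0.0416 0.727  0.7188] 0.00038811723504255844
```

View pics/f.png

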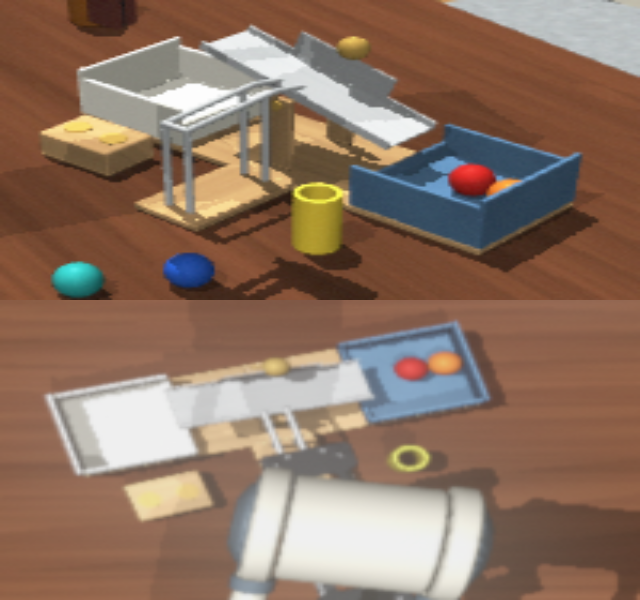

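Both beads rest in the blue tray: red at (472,180) and orange at (505,188) in the upper view. The gate leans right, the other objects in view look unmoved, and the robot is clear.

```bash
python3 -c "from workcell import job_done; print(job_done())"
```

```text
the job is handed in; nothing more can be done
None
```

The job is handed in: the lever arm was rocked over first (three presses, because the fingertip sits about 23 mm above the reported TCP height), then both beads were pushed over it and now rest in the blue tray, with nothing else touched.

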